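# Zero and lock a bauble painter's indexing head

### The job

Before the next bauble is put in its cup, set the leaning indexing head on the painting stand to its zero and lock it: turn the faceplate by its wooden cup until its pointer stands at the fixed index finger beside the lock bolt, and let the lock bolt in under the rim until it has dropped fully home in the pocket there. The hand-set pointer shows that pocket only roughly, so feel for it by rocking the head gently rather than forcing the bolt, and leave the baubles and the jar around the stand where they are.

Things in the scene. Friction and masses are not known exactly. Their poses are not given: they have to be found in the camera images.
- index_stand: Fixed grey cast stand, foot 185 x 150 x 14 mm, origin under the foot's centre, z up, its front is -x. Its spindle axis leans 35 degrees from vertical towards the front: axis direction (outward from the faceplate, to the operator) = (-0.574, 0, 0.819) in this frame; it passes through the centre of the faceplate's front face at (-45, 0, 125) mm. The index finger and the bolt are on its -y side.
- head_mark (a point): Tip of the dark raised pointer clamped on the aluminium faceplate (144 mm across, 6 mm thick; pointer 28 mm long, 4 mm high): at the rim, 72 mm from the axis, 3 mm above the front face. It turns with the head, which turns either way with light drag (0.12 N m) and stays where it is left. It shows the zero pocket only to within about 5 degrees.
- index_point (a point): Place at the rim, 72 mm from the axis, 3 mm above the front face, on the stand's -y side, at which the fixed dark index finger on the bolt guide points. Fixed to the stand. Under the faceplate's rim, out of sight, a ring (64 mm radius) has six 17 mm wide bolt pockets: the zero pocket under the pointer, then one every 60 degrees.
- cup_grip (a point): Point on the spindle axis, 30 mm above the front face, inside the round wooden bauble cup at the head's centre (60 mm outside diameter, straight sided, open top, wall 5 mm, from 5 to 40 mm above the face; steel flange 70 mm across under it). Grip the cup across its outside, the tool along the spindle axis, and turn the head by it. Fixed to the stand, frame as index_stand.
- bolt_knob (a point): Centre of the black upright knob (20 mm thick, 28 mm long, parallel to the spindle axis) on the lock bolt's outer end, on the stand's -y side, 138 mm from the axis when fully drawn, 22 mm above the plane of the faceplate; the guide's top is 25 mm lower. To lock, it moves along the stand's +y, towards the axis.
- lock_bolt (a joint): Lock bolt travel, m: 0 = drawn, 0.024 = home. A sprung catch holds it drawn at about 0.002; a push of 3 to 6 N takes it past the catch, and from 0.008 its spring (3 N) drives it on: it rests on the ring at 0.010 to 0.013 if no pocket is there, letting the head turn, and snaps home, stopping the head, once a pocket is within about 2 degrees (tongue 14 mm). About 12 N draws it back.
- bauble_done: Painted bauble with a gold cap standing in a card ring, 74 mm wide, 102 mm tall, loose, beside the stand on its +y side. Origin under its centre. To be left alone.
- bauble_next: Second bauble in a card ring, 72 mm wide, 100 mm tall, loose, beside the stand on its +y side, further back. Origin under its centre. To be left alone.
- capped_jar: Small closed paint jar, 52 mm wide, 64 mm tall, loose, behind the bolt guide. Origin under its centre. To be left alone.

How it is judged:
At the end, for the whole second after the job is handed in: the lock bolt is home in the pocket (over 21 mm of its 24 mm travel) and the pointer stands at the index finger (within 9 mm at the rim; the next pocket is 72 mm away), all released (distance between head_mark and index_point below 0.009 m and value of joint lock_bolt above 0.021 m); the robot touches nothing.
It fails at once if the bolt is forced: its tongue and the head's ring press on each other with over 30 N (contact force between lock_bolt and turn_head above 30 N).
It fails at once if a bauble or the jar is moved (distance of any of bauble_done, bauble_next, capped_jar from where it was at the start of the episode above 0.015 m).
It also fails if it takes over 72 s, if anything falls off the work surface, if the arm or the gripper's body presses on something with over 40 N, if the wrist force passes 120 N, or if a joint passes its speed limit or range.

### The arm

A 6-joint arm with a two-finger parallel gripper is mounted at the origin on a cart in front of the work surface, level with it; the furniture and walls round the work are solid. World frame = base frame: x ahead of the robot, y to its left, z up, the work surface at z = 0. Lengths are in m, angles in rad, forces in N, time in s.
With the tool pointing down it reaches from about 0.3 to 0.875 m from the base axis. Payload 6.4 kg.
Tool frame: the origin (TCP) lies at the very end of the fingers, on their centre line; the grasp point (between the pads) lies 19 mm behind it; z points along the fingers, y is the line along which they close (so a half turn about z gives the same grasp; the last joint's range is limited). The gripper opens to 85 mm and grips with 20 to 120 N. Pads are 22 mm wide; open, the fingers measure 114 mm over their backs; the gripper's body (76 mm by 85 mm) begins 54 mm behind the grasp point. The pads swing forward as they close: fully open they stand 13 mm farther back than shut.
Start: joints at [-1.38, 0.181, 1.607, -0, 1.354, -0.206], TCP at [0.222, -0.53, 0.231] pointing down, gripper open.
Joint ranges: [-2.99, 2.99], [-0.89, 2.07], [0.3, 2.58], [-1.14, 4.28], [0, 2.63], [-3.12, 3.12]. Speed limits (rad/s): [2.57, 2.57, 3.01, 3.14, 3.14, 3.14].

### API

Orientations are given as a unit quaternion [w, x, y, z].
In Python, from bench import ctrl gives the robot as it stands.
- The arm moves only by the tool jog_arm, never from a script. Its argument "series" is a list that holds one entry, the list of rows, each a list of 7 numbers: the shift along the tool's x, y, z in mm, then the turn, a rotation vector about the tool's x, y, z in rad, then the finger opening in mm, from 0 to 85.4. In form: [[[tx, ty, tz, rx, ry, rz, gripper], ...]]. A call has exactly 10 rows; each row shifts and turns the commanded pose from where the row before left it, along the tool's axes as they then stand; what a row does not reach is not made up. A row lasts 1/10 s, in which the tool goes at most 50 mm and 8.59 degrees, less where a joint would pass 70% of its speed; a pose out of reach is approached as far as the arm can. A call with a gripper value outside its range is refused whole. The fingers move at their own pace and stop on an object; the grip force is fixed at half the most. Time passes only in rows, so rows that do not move let the fingers close, or fill a call up. It gives the time, the measured TCP pose, the force, the opening and the grip force at its end, in the units of the state.
- ctrl.get_obs(): the state, without advancing time (a new reading comes with each control period).
- ctrl.camera(name): name is "scene" or "top" or "wrist"; returns a dict with "frame" (400x640x3 uint8, blue, green, red), "z_map" (400x640 float32, m along the optical axis (not along the pixel's ray), 0 where there is no reading), "fx", "fy", "cx", "cy" (pixels), "xyz" and "rotation" of the camera in the world. Camera axes: x right, y down, z forward; pixel columns grow to the right and rows downward; lengths in m; the calibration is good to about 2 mm. A picture is of the moment at which its call begins.
- ctrl.hand_in(): hands the job in; it is judged then, once.
The state is a dict: "time_s": time; "q": joint angles; "dq": joint speeds; "joint_efforts": joint torques, N m; "eef_pos": TCP position; "eef_rot": TCP orientation; "wrist_force": force on the tool from outside, world axes, zero at the start; "torque": the same for the moment, N m; "opening": opening from 0.0 (shut) to 1.0 (fully open); "grasp_force": force on a finger pad.
Only numpy, scipy, OpenCV 4.12 (cv2) and the standard library are available. Lean on these libraries where they do the work, as an engineer would, in place of code of your own. Each camera call takes 0.05 s, during which the arm holds its last target. There are 200 camera calls.

## Working session

There is one attempt and no reset: what is moved stays moved. The work goes in short steps, Python scripts to look and compute and a tool call to move; the robot and the scene stay as the last step left them, time stands still between calls to the robot, and variables do not carry over. Pictures are saved under pics/ and viewed, at most 10 in all, crops included, and the job is handed in when it is done.

Besides the shell and the picture viewer there is one more tool, called after ">>>" as name(argument=value, ...), one argument or row to a line, values as JSON. jog_arm: Moves the arm, as the interface text tells. Its arguments: {"type":"object","properties":{"series":{"type":"array"}},"required":["series"]}

```bash
mkdir -p pics; ls; cat > h.py <<'E'
from bench import ctrl
import numpy as np, cv2
def cam(n,save=None):
    c=ctrl.camera(n)
    if save: cv2.imwrite('pics/'+save,c['frame'])
    return c
def pts(c):
    z=c['z_map']; v,u=np.mgrid[:400,:640]
    P=np.stack([(u-c['cx'])/c['fx']*z,(v-c['cy'])/c['fy']*z,z],-1)
    return P@np.array(c['rotation']).T+np.array(c['xyz'])
E
python3 - <<'E'
from h import *
o=ctrl.get_obs();print(o['time_s'],o['eef_pos'],o['eef_rot'])
a=cam('scene');b=cam('top')
cv2.imwrite('pics/a.png',np.vstack([a['frame'],b['frame']])[:, :] if 0 else a['frame']);cv2.imwrite('pics/b.png',b['frame'])
for c in(a,b):print(c['xyz'],np.round(c['rotation'],3).tolist(),c['fx'],type(c['rotation']))
E
```

```text
pics
0.0 [ 0.22211914 -0.52976361  0.23037877] [-8.95062964e-04  9.80384303e-01  1.97093420e-01 -5.82180612e-06]
[ 0.46682527 -0.93335048  0.57581873] [-0.466, 0.881, -0.077, 0.037] 418.2184661826583 <class 'numpy.ndarray'>
[ 0.37178677 -0.23654504  0.94918871] [0.081, -0.681, 0.722, -0.088] 387.0734833097266 <class 'numpy.ndarray'>
```

View pics/a.png

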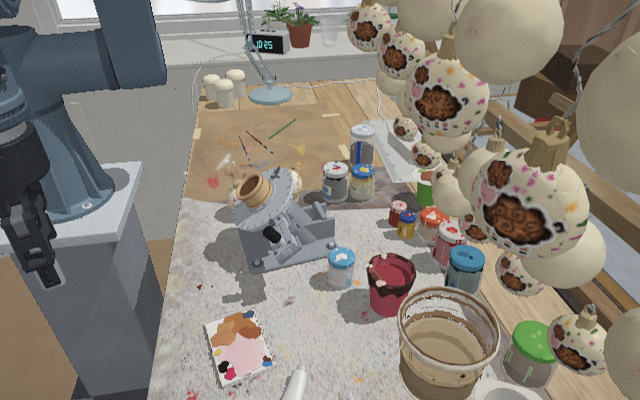

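View pics/b.png

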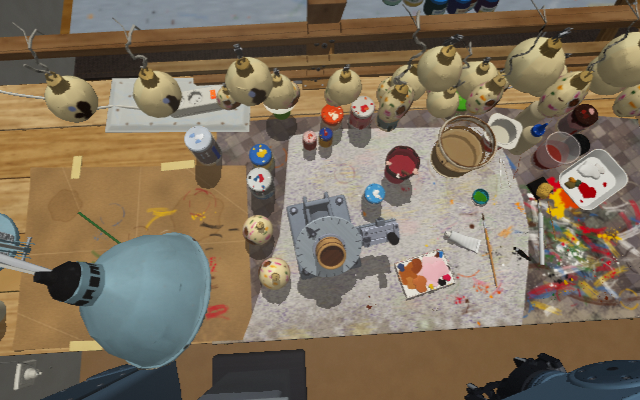

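```bash
cat > h.py <<'E'
from bench import ctrl
import numpy as np, cv2
from scipy.spatial.transform import Rotation as R
def rot(q): q=np.asarray(q); return R.from_quat([q[1],q[2],q[3],q[0]])
def pts(c):
    z=c['z_map']; v,u=np.mgrid[:400,:640]
    P=np.stack([(u-c['cx'])/c['fx']*z,(v-c['cy'])/c['fy']*z,z],-1)
    return P@rot(c['rotation']).as_matrix().T+np.array(c['xyz'])
def proj(c,p):
    q=(np.atleast_2d(p)-c['xyz'])@rot(c['rotation']).as_matrix()
    return np.c_[q[:,0]/q[:,2]*c['fx']+c['cx'],q[:,1]/q[:,2]*c['fy']+c['cy']]
E
python3 - <<'E'
from h import *
a=ctrl.camera('scene');b=ctrl.camera('top')
np.savez('ab.npz',a=a,b=b,allow_pickle=True)
A=cv2.resize(a['frame'][150:285,220:350],None,fx=3.1,fy=3.1,interpolation=2)
B=cv2.resize(b['frame'][180:315,275:405],None,fx=3.1,fy=3.1,interpolation=2)
cv2.imwrite('pics/c.png',np.hstack([A,B]))
P=pts(b)
for u,v in [(330,255),(345,240),(310,255),(330,275),(392,238),(300,205),(257,228),(275,270),(374,193),(310,270),(350,265),(200,310)]: print(u,v,P[v,u].round(4))
# faceplate plane: ransac on points z .08-.2
M=P[185:310,280:405].reshape(-1,3); M=M[(M[:,2]>.06)&(M[:,2]<.22)]
rng=np.random.default_rng(0);best=0
for _ in range(2000):
    s=M[rng.choice(len(M),3,False)];n=np.cross(s[1]-s[0],s[2]-s[0]);l=np.linalg.norm(n)
    if l<1e-6: continue
    n/=l; n*=np.sign(n[2])
    if abs(n[2]-.819)>.06: continue
    k=abs((M-s[0])@n)<.002
    if k.sum()>best: best=k.sum();K=k
I=M[K];c=I.mean(0);n=np.linalg.svd(I-c)[2][2];n*=np.sign(n[2])
print(best,len(M),c,n,'yaw',np.degrees(np.arctan2(-n[1],-n[0])))
E
```

```text
330 255 [ 0.4513 -0.2711  0.1518]
345 240 [ 0.4835 -0.3061  0.129 ]
310 255 [ 0.4569 -0.2299  0.1214]
330 275 [ 0.4143 -0.271   0.0867]
392 238 [ 0.4781 -0.4008  0.1571]
300 205 [ 0.592  -0.2112  0.017 ]
257 228 [ 0.5294 -0.1125  0.0787]
275 270 [ 0.4323 -0.1508  0.0841]
374 193 [ 0.6005 -0.3892  0.0614]
310 270 [ 0.4268 -0.228   0.1004]
350 265 [ 0.433  -0.3161  0.0912]
200 310 [ 0.3641 -0.1073  0.5012]
1971 4813 [ 0.47601364 -0.27362031  0.12821444] [-0.56615479 -0.09661199  0.81861766] yaw 9.68400897151246
```

View pics/c.png

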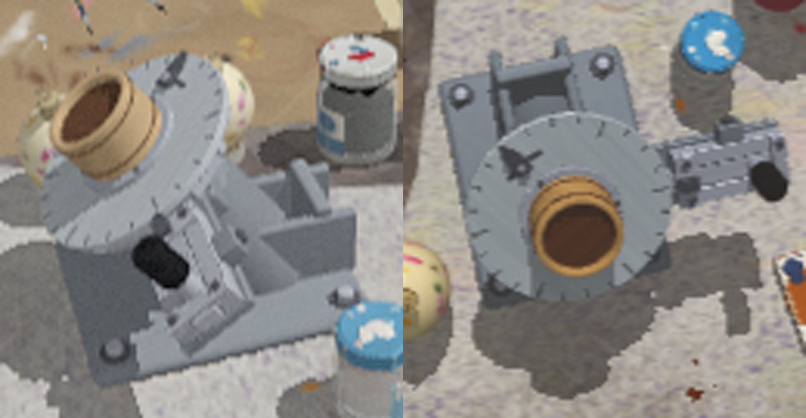

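```bash
python3 - <<'E'
from h import *
from scipy.optimize import least_squares
d=np.load('ab.npz',allow_pickle=True)
for nm,box in(('b',(185,310,280,405)),('a',(150,285,225,345))):
    c=d[nm].item();P=pts(c);H=cv2.cvtColor(c['frame'],cv2.COLOR_BGR2HSV)
    v0,v1,u0,u1=box;M=P[v0:v1,u0:u1].reshape(-1,3);h=H[v0:v1,u0:u1].reshape(-1,3);bgr=c['frame'][v0:v1,u0:u1].reshape(-1,3)
    uv=np.stack(np.meshgrid(np.arange(u0,u1),np.arange(v0,v1)),-1).reshape(-1,2)
    n0=np.array([-.566,-.097,.8186]);c0=np.array([.476,-.2736,.1282])
    k=(abs((M-c0)@n0)<.006)&(h[:,1]<60)&(h[:,2]>90)
    for _ in range(5):
        I=M[k];cc=I.mean(0);n=np.linalg.svd(I-cc)[2][2];n*=np.sign(n[2]);k=(abs((M-cc)@n)<.0025)&(h[:,1]<60)
    yaw=np.arctan2(-n[1],-n[0]);print(nm,k.sum(),n,'yaw',np.degrees(yaw))
    x=np.cross([0,-1,0],n); ys=np.array([-np.sin(yaw),np.cos(yaw),0]);xs=np.cross(ys,n)
    hgt=(M-cc)@n; T=np.c_[M@xs,M@ys]
    wood=(h[:,0]<22)&(h[:,1]>90)
    r=wood&(hgt>.036)&(hgt<.046)&(abs(T-np.median(T[wood&(hgt>.03)],0)).max(1)<.05)
    f=lambda p:np.hypot(T[r,0]-p[0],T[r,1]-p[1])-.0275
    s=least_squares(f,np.median(T[r],0),loss='soft_l1',f_scale=.002);
    C=s.x[0]*xs+s.x[1]*ys+(cc@n)*n
    print('rim',r.sum(),np.median(hgt[r]),'face centre',C,'res',np.abs(s.fun).mean())
    # plate outline: circle fit by inlier extents
    q=T[k]-s.x; rad=np.hypot(*q.T);ang=np.degrees(np.arctan2(q[:,1],q[:,0]))
    print('edge',[(a,round(np.percentile(rad[(ang>a)&(ang<=a+30)&(rad<.085)],97),4)) for a in range(-180,180,30) if ((ang>a)&(ang<=a+30)).sum()>10])
    dark=(bgr.max(1)<85)&(abs(hgt)<.012)&(np.hypot(*(T-s.x).T)<.08)&(np.hypot(*(T-s.x).T)>.04)
    q=T[dark]-s.x
    for w,uvx in zip(q,uv[dark]): print(uvx,(w*1000).round(1),round(np.degrees(np.arctan2(w[1],w[0]))),end=';')
    kn=(bgr.max(1)<60)&(hgt>.005)&(hgt<.05)&(np.hypot(*(T-s.x).T)>.1)
    print('\nknob',kn.sum(),(np.mean(T[kn],0)-s.x)*1000,hgt[kn].min(),hgt[kn].max())
E
```

```text
b 2185 [-0.56598056 -0.09765768  0.81861406] yaw 9.78976261260634
rim 241 0.03907371744951731 face centre [ 0.47128174 -0.26938099  0.12535251] res 0.0027969546593017936
edge [(-180, np.float64(0.0728)), (-150, np.float64(0.0722)), (-120, np.float64(0.083)), (-90, np.float64(0.0824)), (-60, np.float64(0.0705)), (-30, np.float64(0.0704)), (0, np.float64(0.07)), (30, np.float64(0.0704)), (60, np.float64(0.0706)), (90, np.float64(0.071)), (120, np.float64(0.0713)), (150, np.float64(0.0718))]
[307 227] [56.4 34.8] 32;[307 228] [56.6 35.3] 32;[308 228] [55.  33.3] 31;[309 228] [54.6 31.3] 30;[310 228] [53.  29.2] 29;[307 229] [54.2 35.8] 33;[308 229] [53.  33.7] 32;[309 229] [53.6 31.8] 31;[310 229] [52.3 29.7] 30;[311 229] [50.3 27.6] 29;[317 229] [48.4 15.5] 18;[318 229] [47.  13.4] 16;[319 229] [44.8 11.1] 14;[307 230] [52.1 36.2] 35;[308 230] [51.5 34.2] 34;[309 230] [50.7 32.2] 32;[310 230] [50.5 30.2] 31;[311 230] [50.2 28.2] 29;[312 230] [48.4 26.1] 28;[316 230] [45.9 17.9] 21;[317 230] [45.5 15.9] 19;[361 230] [ 17.1 -77.1] -78;[307 231] [49.6 36.7] 36;[308 231] [49.1 34.6] 35;[30
[... 1630 characters left out ...]
6818027 face centre [ 0.46817231 -0.27199578  0.12318317] res 0.0011959682238622377
edge [(-180, np.float64(0.0699)), (-150, np.float64(0.0701)), (-120, np.float64(0.0713)), (-90, np.float64(0.0815)), (-60, np.float64(0.0718)), (-30, np.float64(0.0719)), (0, np.float64(0.0715)), (30, np.float64(0.0721)), (60, np.float64(0.0715)), (120, np.float64(0.0703)), (150, np.float64(0.0698))]
[275 171] [50.2 33.6] 34;[274 172] [47.7 31.9] 34;[271 176] [38.3 29.7] 38;[272 177] [39.4 23.4] 31;[273 177] [40.8 23.3] 30;[278 177] [49.  15.1] 17;[271 219] [  2.5 -76. ] -88;[270 220] [  0.2 -77. ] -90;[267 226] [-11.7 -76.7] -99;
knob 198 [   0.95319924 -138.76199035] 0.00896798784586603 0.037666604878452255
```

```bash
cat >> h.py <<'E'
yaw=np.radians(10.); n=np.array([-.574*np.cos(yaw),-.574*np.sin(yaw),.819]);n/=np.linalg.norm(n)
ys=np.array([-np.sin(yaw),np.cos(yaw),0]);xs=np.cross(ys,n)
C=np.array([.4697,-.2707,.1247])
def W(x,y,h): return C+(x*xs+y*ys+h*n)/1000   # mm in faceplate frame
def plan(goal,Rg,N=10,nrot=None):
    """tool-frame rows from the present pose to the goal pose, N equal steps"""
    o=ctrl.get_obs();p=np.array(o['eef_pos']);R0=rot(o['eef_rot'])
    w=(R0.inv()*Rg).as_rotvec()/N;d=(goal-p)/N
    print('t',round(o['time_s'],2),'q',np.round(o['q'],2),'total mm',np.round((goal-p)*1000,1),'rot deg',round(np.degrees(np.linalg.norm(w))*N,1))
    for i in range(N):
        print(np.round((R0*R.from_rotvec(w*i)).inv().apply(d)*1000,1).tolist(),np.round(w,4).tolist())
def face(o):
    "faceplate-frame TCP position mm, tool y angle deg in the plane, axis tilt error deg"
    D=(np.array(o['eef_pos'])-C)*1000;M=rot(o['eef_rot']).as_matrix()
    return np.round([D@xs,D@ys,D@n],1),round(np.degrees(np.arctan2(M[:,1]@ys,M[:,1]@xs)),1),round(np.degrees(np.arccos(-M[:,2]@n)),2)
def Rface(deg):
    "tool along -n, tool y at angle deg in the plane"
    a=np.radians(deg);y=np.cos(a)*xs+np.sin(a)*ys;return R.from_matrix(np.c_[np.cross(y,-n),y,-n])
E
python3 - <<'E'
from h import *
o=ctrl.get_obs();R0=rot(o['eef_rot']);z=R0.as_matrix()[:,2];v=np.cross(z,-n);v*=np.arccos(z@-n)/np.linalg.norm(v)
M=(R.from_rotvec(v)*R0).as_matrix();a=np.degrees(np.arctan2(M[:,1]@ys,M[:,1]@xs));print('y angle',a,xs)
for b in(0,45):print(b);plan(W(0,0,100),Rface(a+b))
E
```

```text
y angle -77.28693500949029 [0.80646199 0.14220101 0.57393199]
0
t 0.2 q [-1.38  0.18  1.61  0.    1.35 -0.21] total mm [191.  249.3 -24.1] rot deg 35.0
[27.2, -15.6, 2.4] [-0.0136, 0.0596, -0.0]
[27.1, -15.7, 3.8] [-0.0136, 0.0596, -0.0]
[26.8, -15.7, 5.2] [-0.0136, 0.0596, -0.0]
[26.4, -15.8, 6.6] [-0.0136, 0.0596, -0.0]
[26.0, -15.9, 8.0] [-0.0136, 0.0596, -0.0]
[25.5, -16.0, 9.3] [-0.0136, 0.0596, -0.0]
[24.9, -16.1, 10.6] [-0.0136, 0.0596, -0.0]
[24.2, -16.3, 11.8] [-0.0136, 0.0596, -0.0]
[23.5, -16.5, 13.0] [-0.0136, 0.0596, -0.0]
[22.7, -16.7, 14.2] [-0.0136, 0.0596, -0.0]
45
t 0.2 q [-1.38  0.18  1.61  0.    1.35 -0.21] total mm [191.  249.3 -24.1] rot deg 56.5
[27.2, -15.6, 2.4] [-0.0362, 0.0511, -0.076]
[28.2, -13.6, 3.3] [-0.0362, 0.0511, -0.076]
[29.0, -11.6, 4.3] [-0.0362, 0.0511, -0.076]
[29.5, -9.5, 5.4] [-0.0362, 0.0511, -0.076]
[29.9, -7.5, 6.7] [-0.0362, 0.0511, -0.076]
[30.0, -5.5, 8.0] [-0.0362, 0.0511, -0.076]
[29.9, -3.5, 9.3] [-0.0362, 0.0511, -0.076]
[29.6, -1.6, 10.8] [-0.0362, 0.0511, -0.076]
[29.0, 0.2, 12.2] [-0.0362, 0.0511, -0.076]
[28.3, 1.9, 13.7] [-0.0362, 0.0511, -0.076]
```

>>> jog_arm(
  series=[
    [[27,-15.5,2.5,-0.036,0.051,-0.076,85],[28,-13.5,3.5,-0.036,0.051,-0.076,85],[29,-11.5,4.5,-0.036,0.051,-0.076,85],[29.5,-9.5,5.5,-0.036,0.051,-0.076,85],[30,-7.5,6.5,-0.036,0.051,-0.076,85],[30,-5.5,8,-0.036,0.051,-0.076,85],[30,-3.5,9.5,-0.036,0.051,-0.076,85],[29.5,-1.5,11,-0.036,0.051,-0.076,85],[29,0,12,-0.036,0.051,-0.076,85],[28.5,2,13.5,-0.036,0.051,-0.076,85]],
  ],
)

```text
time_s: 1.2
eef_pos: [0.4136, -0.2801, 0.2066]
eef_rot: [0.122, 0.791, 0.533, 0.275]
wrist_force: [-0.2, -0.5, 0.3]
opening: 0.992
grasp_force: 0.0
```

```bash
python3 - <<'E'
from h import *
o=ctrl.get_obs();print(face(o),np.round(o['wrist_force'],1));plan(W(0,0,100),Rface(-32),3)
E
```

```text
(array([ 0.4,  0.5, 99.7]), np.float64(-32.1), np.float64(0.03)) [-0.2 -0.5  0.3]
t 1.2 q [-1.24 -0.16  2.13  0.67  1.16 -1.12] total mm [-0.4 -0.6  0. ] rot deg 0.1
[-0.2, -0.0, -0.1] [-0.0002, -0.0001, -0.0007]
[-0.2, -0.0, -0.1] [-0.0002, -0.0001, -0.0007]
[-0.2, -0.0, -0.1] [-0.0002, -0.0001, -0.0007]
```

```bash
python3 - <<'E'
from h import *
c=ctrl.camera('wrist');np.savez('w.npz',c=c);cv2.imwrite('pics/w.png',c['frame'])
print(c['xyz'],proj(c,[W(0,0,40),W(72*np.cos(.56),72*np.sin(.56),3),W(0,-72,3)]))
E
```

```text
[ 0.35338588 -0.22617187  0.34681845] [[315.30852695 214.31075903]
 [361.6465867  105.53085308]
 [363.95142474 270.87001695]]
```

View pics/w.png

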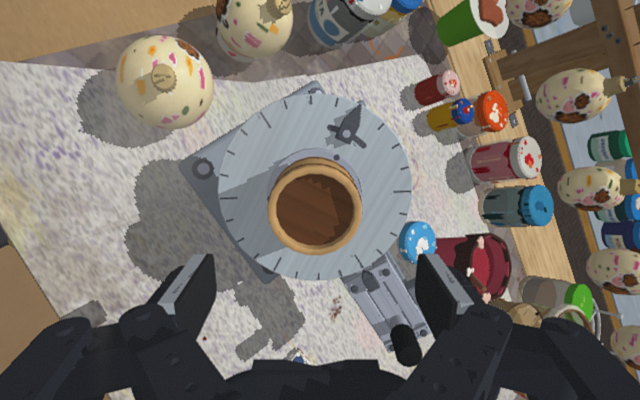

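```bash
cat >> h.py <<'E'
def ray(c,uv,h):
    "pixels -> faceplate-frame mm on plane at height h (mm)"
    uv=np.atleast_2d(uv).astype(float)
    d=np.c_[(uv[:,0]-c['cx'])/c['fx'],(uv[:,1]-c['cy'])/c['fy'],np.ones(len(uv))]@rot(c['rotation']).as_matrix().T
    o=np.array(c['xyz']);t=((C+n*h/1000-o)@n)/(d@n);D=(o+d*t[:,None]-C)*1000
    return np.c_[D@xs,D@ys]
E
python3 - <<'E'
from h import *
c=np.load('w.npz',allow_pickle=True)['c'].item();H=cv2.cvtColor(c['frame'],cv2.COLOR_BGR2HSV)
v,u=np.mgrid[:400,:640];X=ray(c,np.c_[u.ravel(),v.ravel()],40).reshape(400,640,2)
m=((H[...,0]<22)&(H[...,1]>90)&(v>150)&(v<260)&(u>260)&(u<370)).astype(np.uint8)
k=max(cv2.findContours(m,0,1)[0],key=cv2.contourArea)[:,0]
low=k[k[:,1]>205];q=X[low[:,1],low[:,0]]
A=np.c_[2*q,np.ones(len(q))];s=np.linalg.lstsq(A,(q**2).sum(1),rcond=None)[0];print('cup centre',s[:2],'r',np.sqrt(s[2]+s[:2]@s[:2]))
Y=ray(c,np.c_[u.ravel(),v.ravel()],0).reshape(400,640,2)
pl=((H[...,1]<70)&(H[...,2]>95)).astype(np.uint8)
# plate edge: depth edges
P=pts(c);hh=((P-C)@n)*1000;near=(abs(hh)<6)&(np.hypot(*np.moveaxis(Y,-1,0))<85);k=max(cv2.findContours(near.astype(np.uint8),0,1)[0],key=cv2.contourArea)[:,0]
q=Y[k[:,1],k[:,0]];a=np.degrees(np.arctan2(q[:,1],q[:,0]));q=q[(a>-60)|(a<-125)]
from scipy.optimize import least_squares
s2=least_squares(lambda p:np.hypot(*(q-p[:2]).T)-p[2],[0,0,72],loss='soft_l1').x;print('plate',s2,'h',np.median(hh[near]))
Z=ray(c,np.c_[u.ravel(),v.ravel()],3).reshape(400,640,2)
Bm=(c['frame'].max(2)<75)&(v>95)&(v<150)&(u>325)&(u<375)
z=Z[Bm]-s2[:2]
r=np.hypot(*z.T);a=np.degrees(np.arctan2(z[:,1],z[:,0]))
for lo in range(36,76,4):
    g=(r>=lo)&(r<lo+4)
    if g.any():print(lo,g.sum(),a[g].min().round(1),a[g].max().round(1),a[g].mean().round(1))
G=(c['frame'].max(2)<60)&(v>245)&(v<300)&(u>335)&(u<385);print(np.c_[u[G],v[G]][:10],(Z[G]-s2[:2])[:10].round(1))
E
```

```text
cup centre [0.28731362 1.62132087] r 29.08392910540836
plate [ 0.46859691  1.28844509 71.43363843] h 1.1286097410806581
44 23 28.6 39.9 37.0
48 47 38.2 46.1 41.9
52 9 37.7 38.8 38.3
56 1 38.0 38.0 38.0
[[363 271]
 [364 271]
 [363 272]
 [369 273]] [[ -1.2 -73. ]
 [ -0.5 -73.4]
 [ -1.6 -73.8]
 [  2.  -77. ]]
```

```bash
python3 - <<'E'
from h import *
c=np.load('w.npz',allow_pickle=True)['c'].item()
cv2.imwrite('pics/w2.png',cv2.resize(c['frame'][95:165,310:390],None,fx=7,fy=7,interpolation=cv2.INTER_NEAREST))
uv=[(365,106),(360,108),(355,108),(350,112),(348,120),(346,135),(340,140),(336,155)]
for w,x in zip(uv,ray(c,uv,3)-[.4,1.4]): print(w,x.round(1),np.hypot(*x).round(1),np.degrees(np.arctan2(x[1],x[0])).round(1))
E
```

```text
(365, 106) [62.4 35.4] 71.7 29.6
(360, 108) [58.8 36. ] 69.0 31.5
(355, 108) [56.  37.8] 67.6 34.1
(350, 112) [51.7 37.3] 63.8 35.8
(348, 120) [47.9 33.5] 58.4 34.9
(346, 135) [41.5 25.4] 48.7 31.4
(340, 140) [36.2 24.6] 43.8 34.2
(336, 155) [28.4 17. ] 33.1 30.9
```

View pics/w2.png

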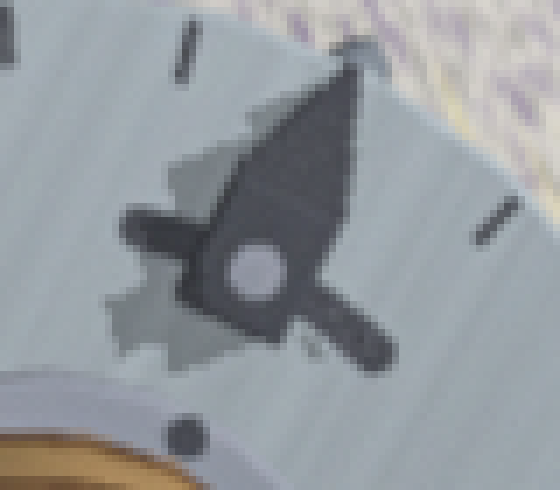

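>>> jog_arm(
  series=[
    [[0.8,-0.5,15,0,0,0,85],[0,0,20,0,0,0,85],[0,0,20,0,0,0,85],[0,0,18,0,0,0,85],[0,0,11,0,0,0,85],[0,0,5.5,0,0,0,85],[0,0,0,0,0,0,56],[0,0,0,0,0,0,56],[0,0,0,0,0,0,56],[0,0,0,0,0,0,56]],
  ],
)

```text
time_s: 2.25
eef_pos: [0.4627, -0.2716, 0.134]
eef_rot: [0.121, 0.792, 0.532, 0.274]
wrist_force: [-6.9, 2.1, 4.8]
opening: 0.691
grasp_force: 62.3
```

```bash
python3 - <<'E'
from h import *
o=ctrl.get_obs();print(face(o),np.round(o['wrist_force'],1),np.round(o['torque'],2),o['opening']*85.4,o['grasp_force'])
E
```

```text
(array([-0.4,  0.3, 11.6]), np.float64(-32.2), np.float64(0.17)) [-6.9  2.1  4.8] [0.34 0.89 0.37] 59.022777232491464 62.28268241509795
```

>>> jog_arm(
  series=[
    [[0,0,0,0,0,0.06,56],[0,0,0,0,0,0.1,56],[0,0,0,0,0,0.12,56],[0,0,0,0,0,0.12,56],[0,0,0,0,0,0.12,56],[0,0,0,0,0,0.12,56],[0,0,0,0,0,0.12,56],[0,0,0,0,0,0.12,56],[0,0,0,0,0,0.12,56],[0,0,0,0,0,0.1,56]],
  ],
)

```text
time_s: 3.25
eef_pos: [0.4623, -0.2707, 0.1336]
eef_rot: [-0.041, 0.953, 0.038, 0.296]
wrist_force: [-13.3, 5.1, 9.4]
opening: 0.689
grasp_force: 63.2
```

```bash
python3 - <<'E'
from h import *
o=ctrl.get_obs();print(face(o),np.round(o['wrist_force'],1),np.round(o['torque'],2),o['opening']*85.4,o['grasp_force'],o['q'])
E
```

```text
(array([-0.9,  1.3, 11.5]), np.float64(-95.5), np.float64(0.23)) [-13.3   5.1   9.4] [0.6  1.01 0.72] 58.800163098082564 63.19250816479325 [-1.10743065  0.03690582  2.12010175  0.74429342  0.94191189 -0.05406455]
```

>>> jog_arm(
  series=[
    [[0,0,-1,0,0,0.06,56],[0,0,0,0,0,0.12,56],[0,0,0,0,0,0.12,56],[0,0,0,0,0,0.12,56],[0,0,0,0,0,0.12,56],[0,0,0,0,0,0.12,56],[0,0,0,0,0,0.12,56],[0,0,0,0,0,0.085,56],[0,0,0,0,0,0,85],[0,0,0,0,0,0,85]],
  ],
)

```text
time_s: 4.25
eef_pos: [0.4628, -0.2724, 0.1347]
eef_rot: [-0.16, 0.882, -0.363, 0.254]
wrist_force: [-0.4, 0.7, 0.6]
opening: 0.986
grasp_force: 0.0
```

```bash
python3 - <<'E'
from h import *
o=ctrl.get_obs();print(face(o),np.round(o['wrist_force'],1),o['opening']*85.4,o['q'])
E
```

```text
(array([-0. , -0.5, 12.3]), np.float64(-144.7), np.float64(0.17)) [-0.4  0.7  0.6] 84.22443741534964 [-1.10803775  0.03606539  2.11877747  0.74550563  0.94037216  0.80473462]
```

>>> jog_arm(
  series=[
    [[0,0,-15,0,0,0,85],[0,0,-20,0,0,0,85],[0,0,-25,0,0,0,85],[0,0,-20,0,0,0,85],[0,0,-10,0,0,0.1,85],[0,0,0,0,0,0.12,60],[0,0,0,0,0,0.12,30],[0,0,0,0,0,0.12,0],[0,0,0,0,0,0.12,0],[0,0,0,0,0,0.04,0]],
  ],
)

```text
time_s: 5.25
eef_pos: [0.412, -0.2812, 0.2085]
eef_rot: [-0.23, 0.728, -0.617, 0.192]
wrist_force: [0.0, -0.1, 0.2]
opening: 0.139
grasp_force: 0.0
```

```bash
python3 - <<'E'
from h import *
o=ctrl.get_obs();print(face(o),np.round(o['wrist_force'],1),o['opening'],o['q'])
a=ctrl.camera('scene');w=ctrl.camera('wrist');np.savez('aw.npz',a=a,w=w)
I=cv2.resize(a['frame'][155:285,225:345],None,fx=3,fy=3,interpolation=2)
cv2.imwrite('pics/d.png',np.hstack([w['frame'][:390],np.pad(I,((0,0),(0,0),(0,0)))])[:, 200:])
E
```

```text
(array([ 1.000e-01, -4.000e-01,  1.023e+02]), np.float64(179.5), np.float64(0.18)) [ 0.  -0.1  0.2] 0.13868045111986216 [-1.23877344 -0.16482731  2.1275187   0.66286838  1.16139554  1.47041055]
```

View pics/d.png

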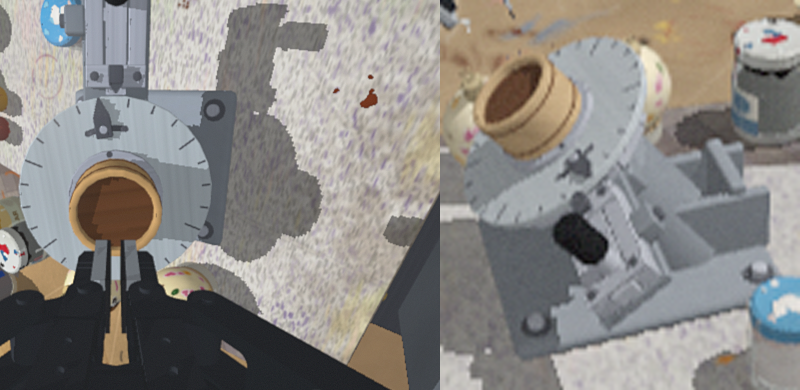

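```bash
python3 - <<'E'
from h import *
d=np.load('aw.npz',allow_pickle=True);w=d['w'].item();a=d['a'].item()
uv=[(298,97),(302,128),(316,90),(316,78)]
for p,x in zip(uv,ray(w,uv,3)-[.4,1.4]): print(p,x.round(1),np.degrees(np.arctan2(x[1],x[0])).round(1))
P=pts(a)[150:285,225:345].reshape(-1,3);f=a['frame'][150:285,225:345].reshape(-1,3)
D=(P-C)*1000;F=np.c_[D@xs,D@ys,D@n]
k=(f.max(1)<60)&(F[:,2]>5)&(F[:,2]<45)&(F[:,1]<-100)
print('knob',k.sum(),F[k].mean(0),F[k].min(0),F[k].max(0))
o=ctrl.get_obs();print(o['opening'])
plan(W(0,-178,90),Rface(180),6)
E
```

```text
(298, 97) [ 10.6 -70.9] -81.5
(302, 128) [  8.2 -50. ] -80.7
(316, 90) [ -1.7 -75.4] -91.3
(316, 78) [ -1.8 -83.1] -91.2
knob 196 [  -0.80965098 -139.71048736   26.233341  ] [ -10.68863766 -146.10766832    8.75407044] [   7.28816261 -126.05019604   36.35642539]
-0.0013241000561268262
t 5.35 q [-1.24 -0.16  2.13  0.66  1.16  1.47] total mm [  37.7 -173.8  -10. ] rot deg 0.3
[29.6, -0.2, 2.1] [0.0004, -0.0003, -0.0009]
[29.6, -0.1, 2.1] [0.0004, -0.0003, -0.0009]
[29.6, -0.1, 2.1] [0.0004, -0.0003, -0.0009]
[29.6, -0.1, 2.1] [0.0004, -0.0003, -0.0009]
[29.6, -0.0, 2.1] [0.0004, -0.0003, -0.0009]
[29.6, -0.0, 2.0] [0.0004, -0.0003, -0.0009]
```

>>> jog_arm(
  series=[
    [[20,0,0,0,0,0,0],[35,0,0,0,0,0,0],[40,0,0,0,0,0,0],[40,0,0,0,0,0,0],[32,0,0,0,0,0,0],[11,0,15,0,0,0,0],[0,0,25,0,0,0,0],[0,0,25,0,0,0,0],[0,0,15,0,0,0,0],[0,0,6,0,0,0,0]],
  ],
)

```text
time_s: 6.35
eef_pos: [0.4906, -0.4465, 0.1351]
eef_rot: [-0.231, 0.729, -0.615, 0.191]
wrist_force: [-0.3, 0.5, -0.2]
opening: -0.004
grasp_force: 0.0
```

```bash
python3 - <<'E'
from h import *
o=ctrl.get_obs();print(face(o),np.round(o['wrist_force'],1),o['opening'],o['q'])
E
```

```text
(array([  -2.1, -176.7,   14.2]), np.float64(179.6), np.float64(0.21)) [-0.3  0.5 -0.2] -0.004074590654905742 [-1.20206462  0.35592998  1.72860524  0.70348766  1.04995632  1.41152946]
```

>>> jog_arm(
  series=[
    [[-4,0,0,0,0,0,0],[-5,0,0,0,0,0,0],[-3,0,0,0,0,0,0],[-2,0,0,0,0,0,0],[-1,0,0,0,0,0,0],[-1,0,0,0,0,0,0],[-0.5,0,0,0,0,0,0],[-0.5,0,0,0,0,0,0],[-0.5,0,0,0,0,0,0],[-0.5,0,0,0,0,0,0]],
  ],
)

```text
time_s: 7.35
eef_pos: [0.4874, -0.4295, 0.1365]
eef_rot: [-0.23, 0.729, -0.616, 0.192]
wrist_force: [0.3, 0.2, 0.3]
opening: 0.002
grasp_force: 0.0
```

```bash
python3 - <<'E'
from h import *
o=ctrl.get_obs();print(face(o),np.array(o['wrist_force'])@ys)
E
```

```text
(array([  -1.5, -159.5,   15.5]), np.float64(179.6), np.float64(0.15)) 0.14323516168513067
```

>>> jog_arm(
  series=[
    [[-0.4,0,0,0,0,0,0],[-0.4,0,0,0,0,0,0],[-0.4,0,0,0,0,0,0],[-0.4,0,0,0,0,0,0],[-0.4,0,0,0,0,0,0],[-0.4,0,0,0,0,0,0],[-0.4,0,0,0,0,0,0],[-0.4,0,0,0,0,0,0],[-0.4,0,0,0,0,0,0],[-0.4,0,0,0,0,0,0]],
  ],
)

```text
time_s: 8.35
eef_pos: [0.4867, -0.4256, 0.1366]
eef_rot: [-0.23, 0.729, -0.616, 0.192]
wrist_force: [-0.9, -0.1, 0.3]
opening: -0.003
grasp_force: 0.0
```

```bash
python3 - <<'E'
from h import *
o=ctrl.get_obs();print(face(o),np.array(o['wrist_force'])@ys)
E
```

```text
(array([  -1.5, -155.5,   15.6]), np.float64(179.6), np.float64(0.15)) 0.11013783217382933
```

>>> jog_arm(
  series=[
    [[-0.4,0,0,0,0,0,0],[-0.4,0,0,0,0,0,0],[-0.4,0,0,0,0,0,0],[-0.4,0,0,0,0,0,0],[-0.4,0,0,0,0,0,0],[-0.4,0,0,0,0,0,0],[-0.4,0,0,0,0,0,0],[-0.4,0,0,0,0,0,0],[-0.4,0,0,0,0,0,0],[-0.4,0,0,0,0,0,0]],
  ],
)

```text
time_s: 9.35
eef_pos: [0.4861, -0.4233, 0.1369]
eef_rot: [-0.229, 0.728, -0.616, 0.193]
wrist_force: [3.0, -4.4, -2.5]
opening: -0.001
grasp_force: 2.4
```

```bash
python3 - <<'E'
from h import *
o=ctrl.get_obs();print(face(o),np.array(o['wrist_force'])@ys)
a=ctrl.camera('scene')
P=pts(a)[150:285,225:345].reshape(-1,3);f=a['frame'][150:285,225:345].reshape(-1,3)
I=cv2.resize(a['frame'][120:285,215:345],None,fx=3.5,fy=3.5,interpolation=2);cv2.imwrite('pics/e.png',I)
E
```

```text
(array([  -1.4, -153.1,   16. ]), np.float64(179.6), np.float64(0.25)) -4.877070305666431
```

View pics/e.png

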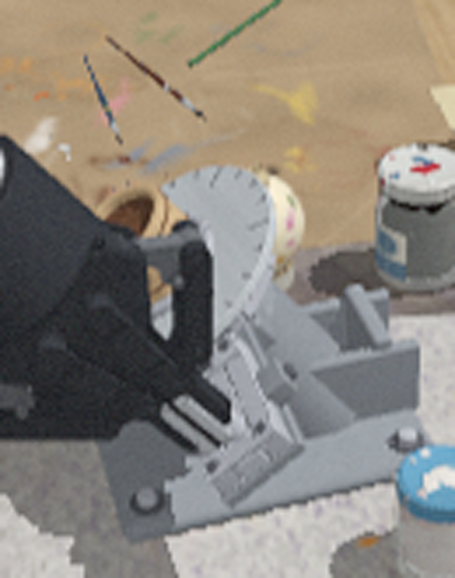

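>>> jog_arm(
  series=[
    [[-0.4,0,0,0,0,0,0],[-0.4,0,0,0,0,0,0],[-0.4,0,0,0,0,0,0],[-0.4,0,0,0,0,0,0],[-0.4,0,0,0,0,0,0],[-0.4,0,0,0,0,0,0],[-0.4,0,0,0,0,0,0],[-0.4,0,0,0,0,0,0],[-0.4,0,0,0,0,0,0],[-0.4,0,0,0,0,0,0]],
  ],
)

```text
time_s: 10.4
eef_pos: [0.4853, -0.4177, 0.1366]
eef_rot: [-0.23, 0.729, -0.616, 0.192]
wrist_force: [-0.2, 0.1, -0.9]
opening: -0.002
grasp_force: 0.0
```

```bash
python3 - <<'E'
from h import *
o=ctrl.get_obs();print(face(o),np.array(o['wrist_force'])@ys)
E
```

```text
(array([  -1.5, -147.5,   15.6]), np.float64(179.6), np.float64(0.15)) 0.17455647071737382
```

>>> jog_arm(
  series=[
    [[-0.4,0,0,0,0,0,0],[-0.4,0,0,0,0,0,0],[-0.4,0,0,0,0,0,0],[-0.4,0,0,0,0,0,0],[-0.4,0,0,0,0,0,0],[-0.4,0,0,0,0,0,0],[3,0,0,0,0,0,0],[8,0,0,0,0,0,0],[15,0,-5,0,0,0,0],[10,0,-20,0,0,0,0]],
  ],
)

```text
time_s: 11.4
eef_pos: [0.477, -0.4529, 0.1556]
eef_rot: [-0.231, 0.729, -0.616, 0.19]
wrist_force: [0.4, -0.3, 0.2]
opening: -0.001
grasp_force: 0.0
```

>>> jog_arm(
  series=[
    [[0,0,-30,0,0,0,0],[0,0,-30,0,0,0,0],[-20,0,-5,0,0,0,20],[-35,0,0,0,0,0,50],[-40,0,0,0,0,0,85],[-40,0,0,0,0,0,85],[-30,0,0,0,0,0,85],[-10,0,0,0,0,0,85],[0,0,0,0,0,0,85],[0,0,0,0,0,0,85]],
  ],
)

```text
time_s: 12.4
eef_pos: [0.4112, -0.2889, 0.2118]
eef_rot: [-0.23, 0.729, -0.616, 0.193]
wrist_force: [-0.1, -0.9, 0.3]
opening: 0.99
grasp_force: 0.0
```

```bash
cat >> h.py <<'E'
def knob(prt=True):
    a=ctrl.camera('scene')
    P=pts(a)[150:285,225:345].reshape(-1,3);f=a['frame'][150:285,225:345].reshape(-1,3)
    D=(P-C)*1000;F=np.c_[D@xs,D@ys,D@n]
    k=(f.max(1)<60)&(F[:,2]>8)&(F[:,2]<37)&(F[:,1]<-92)&(abs(F[:,0])<14)
    print('knob',k.sum(),F[k].mean(0).round(1),'y',F[k][:,1].min().round(1),F[k][:,1].max().round(1))
    return a
E
python3 - <<'E'
from h import *
o=ctrl.get_obs();print(o['time_s'],face(o),np.array(o['wrist_force'])@ys,o['opening'],o['q'])
knob();plan(W(0.2,1,95),Rface(180),4)
E
```

```text
12.4 (array([  0.3,  -7.7, 106.2]), np.float64(179.6), np.float64(0.17)) -0.8367721594725298 0.9901096522138232 [-1.24741184 -0.15459255  2.11155344  0.66091364  1.17100138  1.4654768 ]
knob 189 [  -0.7 -131.2   26.1] y -137.2 -118.2
t 12.45 q [-1.25 -0.15  2.11  0.66  1.17  1.47] total mm [ 4.8  9.9 -9.1] rot deg 0.4
[-2.2, -0.0, 2.8] [0.0006, -0.0004, -0.0017]
[-2.2, -0.0, 2.8] [0.0006, -0.0004, -0.0017]
[-2.2, -0.0, 2.8] [0.0006, -0.0004, -0.0017]
[-2.2, -0.0, 2.8] [0.0006, -0.0004, -0.0017]
```

>>> jog_arm(
  series=[
    [[-8.7,0,15,0,0,0,85],[0,0,25,0,0,0,85],[0,0,25,0,0,0,85],[0,0,18,0,0,0,85],[0,0,8,0,0,0,85],[0,0,2,0,0,0,85],[0,0,0,0,0,0,56],[0,0,0,0,0,0,56],[0,0,0,0,0,0,56],[0,0,0,0,0,0,56]],
  ],
)

```text
time_s: 13.45
eef_pos: [0.4617, -0.2705, 0.1362]
eef_rot: [-0.23, 0.729, -0.616, 0.193]
wrist_force: [-5.5, 1.4, 4.8]
opening: 0.68
grasp_force: 62.4
```

```bash
cat >> h.py <<'E'
def st():
    o=ctrl.get_obs();print(round(o['time_s'],2),face(o),'F',np.round(o['wrist_force'],1),'Tn',round(float(np.array(o['torque'])@n),3),'op',round(o['opening']*85.4,1),o['grasp_force'])
E
python3 - <<'E'
from h import *
st();knob()
E
```

```text
13.45 (array([ 0.2,  1.6, 13.9]), np.float64(179.6), np.float64(0.15)) F [-5.5  1.4  4.8] Tn -0.039 op 58.1 62.427214588969946
knob 191 [  -0.7 -131.4   26.1] y -137.4 -119.2
```

>>> jog_arm(
  series=[
    [[0,0,0,0,0,0.005,56],[0,0,0,0,0,0.005,56],[0,0,0,0,0,0.005,56],[0,0,0,0,0,0.005,56],[0,0,0,0,0,0.005,56],[0,0,0,0,0,0.005,56],[0,0,0,0,0,0.005,56],[0,0,0,0,0,0.005,56],[0,0,0,0,0,0,56],[0,0,0,0,0,0,56]],
  ],
)

```text
time_s: 14.5
eef_pos: [0.4617, -0.2704, 0.1362]
eef_rot: [-0.234, 0.716, -0.63, 0.188]
wrist_force: [-4.8, 1.1, 5.2]
opening: 0.684
grasp_force: 62.7
```

```bash
python3 - <<'E'
from h import *
st();knob()
E
```

```text
14.5 (array([ 0.2,  1.7, 13.9]), np.float64(177.4), np.float64(0.15)) F [-4.8  1.1  5.2] Tn 0.12 op 58.4 62.68630960956216
knob 188 [  -0.6 -130.9   26.1] y -136.6 -118.1
```

Drag torque is about 0.12 N m, as expected. I keep stepping.

>>> jog_arm(
  series=[
    [[0,0,0,0,0,0.004,56],[0,0,0,0,0,0.004,56],[0,0,0,0,0,0.004,56],[0,0,0,0,0,0.004,56],[0,0,0,0,0,0.004,56],[0,0,0,0,0,0.004,56],[0,0,0,0,0,0.004,56],[0,0,0,0,0,0,56],[0,0,0,0,0,0,56],[0,0,0,0,0,0,56]],
  ],
)

```text
time_s: 15.55
eef_pos: [0.4617, -0.2704, 0.1362]
eef_rot: [-0.236, 0.707, -0.64, 0.185]
wrist_force: [-6.6, 0.6, 5.6]
opening: 0.685
grasp_force: 62.7
```

```bash
python3 - <<'E'
from h import *
st();knob()
E
```

```text
15.55 (array([ 0.2,  1.6, 13.9]), np.float64(175.8), np.float64(0.15)) F [-6.6  0.6  5.6] Tn 0.129 op 58.5 62.712919637560844
knob 186 [  -0.6 -130.6   26.2] y -136.8 -118.1
```

>>> jog_arm(
  series=[
    [[0,0,0,0,0,0.004,56],[0,0,0,0,0,0.004,56],[0,0,0,0,0,0.004,56],[0,0,0,0,0,0.004,56],[0,0,0,0,0,0.004,56],[0,0,0,0,0,0.004,56],[0,0,0,0,0,0.004,56],[0,0,0,0,0,0,56],[0,0,0,0,0,0,56],[0,0,0,0,0,0,56]],
  ],
)

```text
time_s: 16.6
eef_pos: [0.4618, -0.2704, 0.1362]
eef_rot: [-0.239, 0.698, -0.65, 0.182]
wrist_force: [-6.1, 1.7, 5.4]
opening: 0.68
grasp_force: 62.5
```

```bash
python3 - <<'E'
from h import *
st();knob()
E
```

```text
16.6 (array([ 0.2,  1.7, 13.9]), np.float64(174.1), np.float64(0.15)) F [-6.1  1.7  5.4] Tn -0.047 op 58.1 62.462089508771896
knob 188 [  -0.8 -129.6   26.2] y -135.0 -116.3
```

>>> jog_arm(
  series=[
    [[0,0,0,0,0,0.003,56],[0,0,0,0,0,0.003,56],[0,0,0,0,0,0.003,56],[0,0,0,0,0,0.003,56],[0,0,0,0,0,0.003,56],[0,0,0,0,0,0.003,56],[0,0,0,0,0,0.003,56],[0,0,0,0,0,0,56],[0,0,0,0,0,0,56],[0,0,0,0,0,0,56]],
  ],
)

```text
time_s: 17.65
eef_pos: [0.4618, -0.2704, 0.1362]
eef_rot: [-0.241, 0.691, -0.657, 0.179]
wrist_force: [-5.7, 1.3, 4.9]
opening: 0.681
grasp_force: 62.6
```

```bash
python3 - <<'E'
from h import *
st();knob()
E
```

```text
17.65 (array([ 0.2,  1.7, 13.9]), np.float64(172.9), np.float64(0.15)) F [-5.7  1.3  4.9] Tn 0.097 op 58.2 62.615358363837004
knob 178 [  -0.4 -119.1   26. ] y -124.8 -106.9
```

>>> jog_arm(
  series=[
    [[0,0,0,0,0,0.003,56],[0,0,0,0,0,0.003,56],[0,0,0,0,0,0.003,56],[0,0,0,0,0,0.003,56],[0,0,0,0,0,0,56],[0,0,0,0,0,0,56],[0,0,0,0,0,0,56],[0,0,0,0,0,0,56],[0,0,0,0,0,0,56],[0,0,0,0,0,0,56]],
  ],
)

```text
time_s: 18.7
eef_pos: [0.4618, -0.2704, 0.1362]
eef_rot: [-0.242, 0.688, -0.661, 0.178]
wrist_force: [-4.9, 1.0, 5.2]
opening: 0.68
grasp_force: 62.6
```

```bash
python3 - <<'E'
from h import *
st();knob();knob()
E
```

```text
18.7 (array([ 0.2,  1.7, 13.9]), np.float64(172.3), np.float64(0.15)) F [-4.9  1.   5.2] Tn 0.076 op 58.1 62.61326428502798
knob 182 [  -0.4 -119.3   26. ] y -125.2 -105.2
knob 182 [  -0.4 -119.2   26. ] y -125.2 -106.4
```

>>> jog_arm(
  series=[
    [[0,0,0,0,0,0,85],[0,0,0,0,0,0,85],[0,0,0,0,0,0,85],[0,0,-15,0,0,0,85],[0,0,-25,0,0,0,85],[0,0,-25,0,0,0,85],[0,0,-15,0,0,-0.07,60],[0,0,-5,0,0,-0.064,30],[0,0,0,0,0,0,0],[0,0,0,0,0,0,0]],
  ],
)

```text
time_s: 19.8
eef_pos: [0.4139, -0.2779, 0.2044]
eef_rot: [-0.23, 0.73, -0.615, 0.192]
wrist_force: [-0.4, -0.5, -0.0]
opening: 0.328
grasp_force: 0.0
```

```bash
python3 - <<'E'
from h import *
st();a=knob();w=ctrl.camera('wrist')
I=cv2.resize(a['frame'][155:285,225:345],None,fx=3,fy=3,interpolation=2)
cv2.imwrite('pics/f.png',np.hstack([w['frame'][:390],I])[:, 200:]);np.savez('aw2.npz',w=w)
E
```

```text
19.8 (array([-0.2,  2.6, 97.5]), np.float64(179.8), np.float64(0.15)) F [-0.4 -0.5 -0. ] Tn 0.002 op 28.0 0.0
knob 181 [  -0.5 -119.2   26. ] y -124.6 -106.8
```

View pics/f.png

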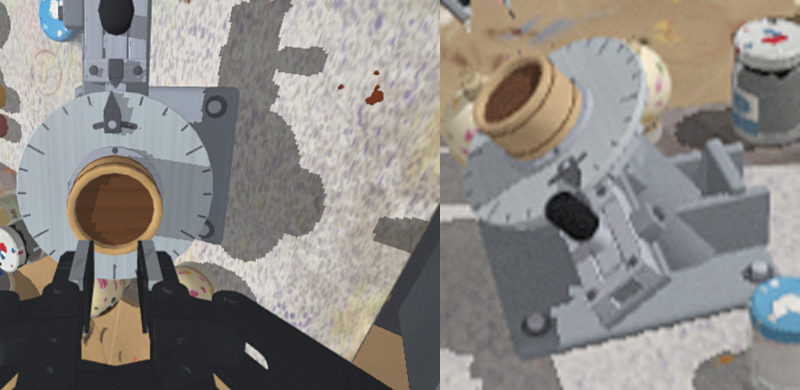

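>>> jog_arm(
  series=[
    [[20,0,0,0,0,0,0],[35,0,0,0,0,0,0],[40,0,0,0,0,0,0],[40,0,0,0,0,0,0],[25,0,0,0,0,0,0],[0,0,20,0,0,0,0],[0,0,25,0,0,0,0],[0,0,20,0,0,0,0],[0,0,12,0,0,0,0],[0,0,4,0,0,0,0]],
  ],
)

```text
time_s: 20.9
eef_pos: [0.4874, -0.4261, 0.136]
eef_rot: [-0.231, 0.73, -0.614, 0.191]
wrist_force: [0.4, 0.3, 0.4]
opening: -0.002
grasp_force: 0.0
```

>>> jog_arm(
  series=[
    [[-5,0,0,0,0,0,0],[-6,0,0,0,0,0,0],[-4,0,0,0,0,0,0],[-3,0,0,0,0,0,0],[-1,0,0,0,0,0,0],[-1,0,0,0,0,0,0],[-0.5,0,0,0,0,0,0],[-0.5,0,0,0,0,0,0],[-0.5,0,0,0,0,0,0],[-0.5,0,0,0,0,0,0]],
  ],
)

```text
time_s: 21.9
eef_pos: [0.4833, -0.4058, 0.1379]
eef_rot: [-0.23, 0.73, -0.614, 0.192]
wrist_force: [1.6, -0.6, 0.5]
opening: 0.005
grasp_force: 0.0
```

```bash
python3 - <<'E'
from h import *
st();print(np.array(ctrl.get_obs()['wrist_force'])@ys)
E
```

```text
21.9 (array([  -0.7, -135.4,   16.6]), np.float64(179.9), np.float64(0.15)) F [ 1.6 -0.6  0.5] Tn 0.027 op 0.4 0.0
-0.8590257260086167
```

>>> jog_arm(
  series=[
    [[-0.4,0,0,0,0,0,0],[-0.4,0,0,0,0,0,0],[-0.4,0,0,0,0,0,0],[-0.4,0,0,0,0,0,0],[-0.4,0,0,0,0,0,0],[-0.4,0,0,0,0,0,0],[-0.4,0,0,0,0,0,0],[0,0,0,0,0,0,0],[0,0,0,0,0,0,0],[0,0,0,0,0,0,0]],
  ],
)

```text
time_s: 22.9
eef_pos: [0.4829, -0.4041, 0.1381]
eef_rot: [-0.229, 0.73, -0.614, 0.193]
wrist_force: [2.3, -3.8, -2.8]
opening: -0.002
grasp_force: 2.4
```

```bash
python3 - <<'E'
from h import *
st();print(np.array(ctrl.get_obs()['wrist_force'])@ys)
E
```

```text
22.9 (array([  -0.6, -133.7,   16.8]), np.float64(179.9), np.float64(0.19)) F [ 2.3 -3.8 -2.8] Tn 0.026 op -0.2 2.3969109915196896
-4.184270264998666
```

>>> jog_arm(
  series=[
    [[-0.4,0,0,0,0,0,0],[-0.4,0,0,0,0,0,0],[-0.4,0,0,0,0,0,0],[-0.4,0,0,0,0,0,0],[0,0,0,0,0,0,0],[0,0,0,0,0,0,0],[0,0,0,0,0,0,0],[0,0,0,0,0,0,0],[0,0,0,0,0,0,0],[0,0,0,0,0,0,0]],
  ],
)

```text
time_s: 23.9
eef_pos: [0.4828, -0.404, 0.1384]
eef_rot: [-0.228, 0.73, -0.615, 0.194]
wrist_force: [5.0, -8.5, -6.2]
opening: -0.002
grasp_force: 4.7
```

```bash
python3 - <<'E'
from h import *
st();print(np.array(ctrl.get_obs()['wrist_force'])@ys)
E
```

```text
23.9 (array([  -0.5, -133.6,   17.1]), np.float64(179.9), np.float64(0.34)) F [ 5.  -8.5 -6.2] Tn 0.032 op -0.2 4.67272974550724
-9.246366693679894
```

The bolt is hard against its stop: 9 N moves it only 0.1 mm. I withdraw.

>>> jog_arm(
  series=[
    [[3,0,0,0,0,0,0],[8,0,0,0,0,0,0],[15,0,0,0,0,0,0],[10,0,-15,0,0,0,0],[0,0,-25,0,0,0,0],[0,0,-30,0,0,0,0],[0,0,-20,0,0,0,0],[0,0,0,0,0,0,0],[0,0,0,0,0,0,0],[0,0,0,0,0,0,0]],
  ],
)

```text
time_s: 24.9
eef_pos: [0.4383, -0.445, 0.2103]
eef_rot: [-0.23, 0.73, -0.614, 0.191]
wrist_force: [0.4, -0.0, -0.4]
opening: -0.0
grasp_force: 0.0
```

```bash
python3 - <<'E'
from h import *
st();knob()
w=np.load('aw2.npz',allow_pickle=True)['w'].item()
print((ray(w,[(310,94)],3)-[.4,1.4]).round(1),(ray(w,[(316,86)],3)-[.4,1.4]).round(1))
print(ctrl.hand_in())
E
```

```text
24.9 (array([  -1. , -166.2,  105.3]), np.float64(179.8), np.float64(0.21)) F [ 0.4 -0.  -0.4] Tn -0.011 op -0.0 0.0
knob 182 [  -0.4 -119.2   25.9] y -125.1 -105.0
[[  2.2 -69.4]] [[ -1.8 -74.5]]
the job is handed in; nothing more can be done
None
```

I set the head to zero with the bolt seated against its stop and handed the job in at about 25 s; the pointer is roughly 2–4 mm from the index finger at the rim, and the hand-in gave no verdict.

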